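Clear an empty serving tray into the dish crate below the table

ROBOT

A 6-joint arm with a two-finger parallel gripper is mounted at the origin on the work surface. World frame = base frame: x ahead of the robot, y to its left, z up, the work surface at z = 0. Lengths are in m, angles in rad, forces in N, time in s.
With the tool pointing down it reaches from about 0.35 to 0.875 m from the base axis. Payload 4.2 kg.
Tool frame: the origin (TCP) lies midway between the tips of the shut fingers; the grasp point (between the pads) lies 19 mm behind it; z points along the fingers, y is the line along which they close (so a half turn about z gives the same grasp; the last joint's range is limited). The gripper opens to 87 mm and grips with 3 to 60 N. Pads are 19 mm wide; open, the fingers measure 117 mm over their backs; the gripper's body (75 mm by 190 mm) begins 51 mm behind the grasp point.
Start: joints at [1.6, 0.385, 0.008, 0, -1.194, -0.259], TCP at [0.142, 0.609, 0.184] pointing down, gripper open.
Joint ranges: [-3.14, 3.14], [-1.21, 2.06], [-1.07, 1.41], [-3.16, 2.05], [-2.99, -0.16], [-3.1, 3.1]. Speed limits (rad/s): [2.79, 2.79, 3.14, 3.14, 3.14, 3.14].

INTERFACE

Orientations are given as a rotation vector (axis times angle).
In Python, from cell import manip gives the robot as it stands.
- The arm moves only by the tool carry_out, never from a script. Its argument "commands" is a list of rows, each a list of 3 entries, a list of its own where there are three numbers: the shift along the world's x, y, z normalised to -1 to 1, where 1 is 0.3 m, then the turn, a rotation vector about the world's x, y, z normalised to -1 to 1, where 1 is 45 degrees, then the gripper command: -1 is fully open, 1 is shut, values between are in proportion. In form: [[[x, y, z], [ax, ay, az], grip], ...]. A call has 1 to 8 rows; each row is the pose to reach, as a shift and turn from the pose commanded when the call began; what a row does not reach only later rows make up. A row lasts 1/12 s, in which the tool goes at most 41.7 mm and 7.16 degrees, less where a joint would pass 70% of its speed; a pose out of reach is approached as far as the arm can. A call with a number of a shift or a turn outside -1 to 1 is refused whole. A call with a gripper value outside its range is refused whole. The fingers move at their own pace and stop on an object; "force" is the grip in N (left out, the last holds). Time passes only in rows, so rows that repeat a pose let the fingers close. It gives the time, the measured TCP pose, the force, the opening and the grip force at its end, in the units of the state.
- manip.read_state(): the state, without advancing time (a new reading comes with each control period).
- manip.camera(name): name is "scene" or "top" or "wrist"; returns the picture (400x640x3 uint8, red, green, blue); there is no depth.
- manip.camera_model(name): a dict with "intrinsics" (3x3 intrinsics, pixels), "rvec" (rotation vector, rad) and "tvec" (3), from world to camera coordinates, as OpenCV has them. Camera axes: x right, y down, z forward; pixel columns grow to the right and rows downward; lengths in m; the calibration is good to about 2 mm. A picture is of the moment at which its call begins: read the wrist's pose just before it. camera_model takes no time and is no camera call; for the wrist camera it gives the pose at the moment of the call.
- manip.close_job(): hands the job in; it is judged then, once.
The state is a dict: "clock": time; "joints": joint angles; "qd": joint speeds; "joint_efforts": joint torques, N m; "tcp_pos": TCP position; "ee_rot": TCP orientation; "wrist_force": force on the tool from outside, world axes, zero at the start; "torque": the same for the moment, N m; "finger_gap": finger opening in m; "grasp_force": force on a finger pad.
Only numpy, scipy, OpenCV 4.12 (cv2) and the standard library are available. Lean on these libraries where they do the work, as an engineer would, in place of code of your own. Each camera call takes 0.05 s, during which the arm holds its last target. There are 200 camera calls.

TASK

Clear away the empty bamboo tray: first take the sauce jar out of it and stand the jar gently upright on the small dark wooden board, let go of it, then slide the tray along the table without lifting it and push it off the far table edge so that it drops into the slatted rectangular crate below, not the round waste tub. Leave the pepper mill, oil bottle, lidded pan and bowl where they are, and the jar standing on its board.

Things in the scene. Friction and masses are not known exactly. Their poses are not given: they have to be found in the camera images.
- tray_center (a point): Centre of the loose bamboo tray (0.35 kg), half-way up, 18 mm above its underside. The tray is an open rectangular box, 110 mm along its x, 150 mm along its y, 36 mm high, walls and floor 9 mm thick; its z points up. It starts near the middle of the table, its x roughly towards the far edge, with the sauce jar standing in it.
- jar_center (a point): Centre of the loose sauce jar, half-way up (45 mm above its underside): an upright amber glass cylinder with a steel screw lid, 52 mm diameter, 90 mm tall, 0.28 kg. It starts standing on the tray's floor, 9 mm above the table. Its z points up.
- board_top (a point): Centre of the top face of the small dark wooden board, 120 x 120 mm, 12 mm thick, fixed flat on the table at the left or the right. The jar belongs here.
- crate_in (a point): Centre of the inner floor of the slatted rectangular crate, fixed, that stands below the far table edge at the left or the right of the middle. Outside 260 mm along x, 280 mm along y, walls 7 mm; its rim lies about 113 mm above this floor, 50 mm below the table top. Its near wall is tucked about 5 mm under the table edge.
- tub_in (a point): Centre of the inner floor of the round waste tub (270 mm across, rim 50 mm below the table top), fixed, beside the crate below the far edge. The wrong place for the tray.
- edge (a point): A point on the far edge of the table top, in its middle. The edge is straight, along the world y axis; the table top is at z = 0 and 35 mm thick; beyond the edge it is open down to the crate and tub.
- mill: Pepper mill of dark wood, loose, 48 mm diameter at the foot, 118 mm tall, close to the far edge in the middle, between the lines of the crate and the tub; origin under its foot. Leave alone.
- oil: Green glass oil bottle, loose, 56 mm diameter, 190 mm tall, standing just beyond the wooden board; origin under its foot. Leave alone.
- pan: Lidded steel food pan, loose, 122 mm (its x) x 190 mm (its y), 86 mm tall with its lid handle, at the side opposite the wooden board; origin under its centre. Leave alone.
- bowl: White bowl, loose, 110 mm diameter, 50 mm tall, just beyond the pan; origin under its centre. Leave alone.

How it is judged:
On the way, in this order (a step that is already met when the one before it is completed fails the run):
1. the jar stands upright on the wooden board, released, while the tray is still on the table (horizontal distance between jar_center and board_top below 0.045 m and height (world z) of jar_center between 0.05 and 0.065 m and angle between jar_center's own z axis and vertical below 0.1 rad and contact force between the fingers and jar below 0.1 N and height (world z) of tray_center above 0 m), for 0.2 s.
2. the tray is inside the slatted crate, released (x of tray_center in the frame of crate_in between -0.12 and 0.12 m and y of tray_center in the frame of crate_in between -0.13 and 0.13 m and z of tray_center in the frame of crate_in below 0.08 m and contact force between the fingers and tray below 0.1 N), for 0.2 s.
At the end, for the whole second after the job is handed in: The jar stands upright (within 0.1 rad) on the wooden board, its axis within 45 mm of the board's centre; the tray is at rest inside the slatted crate (flat or leaning), its centre between the crate's walls and less than 80 mm above the crate's inner floor (horizontal distance between jar_center and board_top below 0.045 m and height (world z) of jar_center between 0.05 and 0.065 m and angle between jar_center's own z axis and vertical below 0.1 rad and x of tray_center in the frame of crate_in between -0.12 and 0.12 m and y of tray_center in the frame of crate_in between -0.13 and 0.13 m and z of tray_center in the frame of crate_in below 0.08 m and linear speed of each of tray, jar below 0.05 m/s); the robot touches nothing.
It fails at once if the tray is lifted: its centre rises more than 30 mm above where it starts (height (world z) of tray_center above 0.048 m).
It fails at once if the jar is tipped over (more than 0.6 rad) (angle between jar_center's own z axis and vertical above 0.6 rad).
It fails at once if the jar is dropped: it moves faster than 0.6 m/s with no finger on it (linear speed of jar above 0.6 m/s and contact force between the fingers and jar below 0.05 N).
It fails at once if a bystander (mill, oil bottle, pan or bowl) is moved more than 30 mm (distance of any of mill, oil, pan, bowl from where it was at the start of the episode above 0.03 m).
It fails at once if the mill or the oil bottle is tipped over (angle between any of mill, oil's own z axis and vertical above 0.5 rad).
It also fails if it takes over 67 s, if anything falls off the work surface, if the arm or the gripper's body presses on something with over 40 N, if the wrist force passes 120 N, or if a joint passes its speed limit or range.

## Working session

There is one attempt and no reset: what is moved stays moved. The work goes in short steps, Python scripts to look and compute and a tool call to move; the robot and the scene stay as the last step left them, time stands still between calls to the robot, and variables do not carry over. Pictures are saved under pics/ and viewed, at most 10 in all, crops included, and the job is handed in when it is done.

Besides the shell and the picture viewer there is one more tool, called after "Request:" as name([rows], argument=value, ...), one row to a line, values as JSON. carry_out: Moves the arm, as the interface text tells. Its arguments: {"type":"object","properties":{"commands":{"type":"array","items":{"type":"array"}},"force":{"type":"number"}},"required":["commands"]}

```bash
mkdir -p pics; cat > h.py <<'E'
import numpy as np, cv2
from cell import manip
def snap(n,f):
    im=manip.camera(n); cv2.imwrite(f'pics/{f}.png',im[:,:,::-1]); return im
def px2w(n,pts,z):
    m=manip.camera_model(n);K=np.array(m['intrinsics']);R=cv2.Rodrigues(np.array(m['rvec'],float))[0];t=np.array(m['tvec'],float)
    C=-R.T@t; out=[]
    for u,v in pts:
        d=R.T@np.linalg.inv(K)@np.array([u,v,1.]); out.append(C+d*(z-C[2])/d[2])
    return np.array(out)
def w2px(n,P):
    m=manip.camera_model(n)
    return cv2.projectPoints(np.array(P,float).reshape(-1,3),np.array(m['rvec'],float),np.array(m['tvec'],float),np.array(m['intrinsics'],float),None)[0].reshape(-1,2)
E
python3 - <<'E'
from h import *
np.set_printoptions(precision=4,suppress=True)
a=snap('top','t0');b=snap('scene','s0')
for n in('top','scene'):
    m=manip.camera_model(n);R=cv2.Rodrigues(np.array(m['rvec'],float))[0];print(n,-R.T@np.array(m['tvec']),m['intrinsics'])
print(manip.read_state())
E
```

```text
top [0.481  0.0007 0.9411] [[397.4215   0.     323.321 ]
 [  0.     397.4215 197.1535]
 [  0.       0.       1.    ]]
scene [ 1.6566 -0.0629  0.8473] [[424.8664   0.     323.2996]
 [  0.     424.8664 197.9146]
 [  0.       0.       1.    ]]
{'clock': 0.1, 'joints': array([ 1.5996,  0.3855,  0.0068, -0.0004, -1.194 , -0.2586]), 'qd': array([ 0.0012, -0.0024,  0.0017,  0.0018,  0.0008,  0.0011]), 'joint_efforts': array([ -0.    , -39.169 ,  18.7935,   4.2318,   0.0135,  -0.0001]), 'tcp_pos': array([0.1422, 0.608 , 0.1829]), 'ee_rot': array([ 3.1189, -0.3602, -0.0002]), 'wrist_force': array([-0.8001, -0.2867, -0.7605]), 'torque': array([-0.021 ,  0.0292, -0.0031]), 'grasp_force': 0.0, 'finger_gap': 0.08703879915587556}
```

View pics/t0.png

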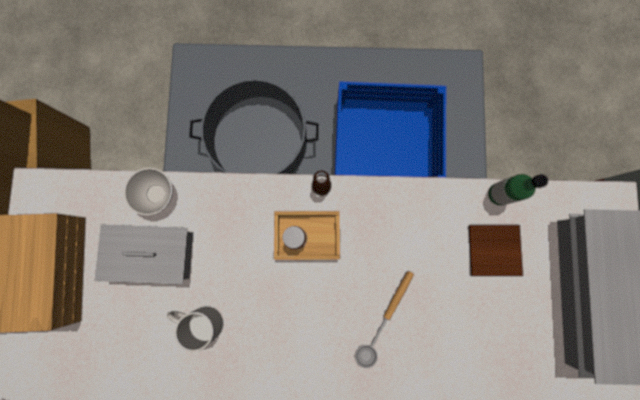

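View pics/s0.png

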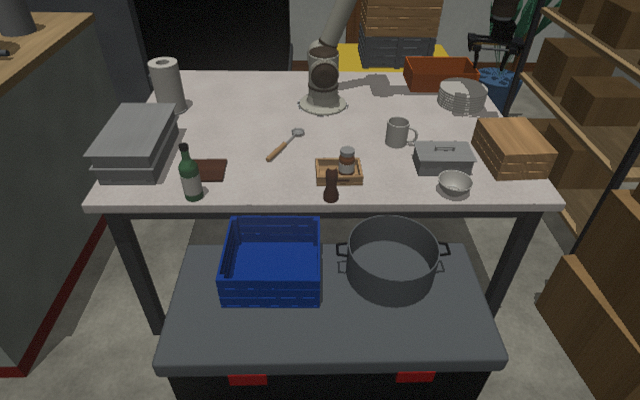

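The top view has x pointing up and y pointing left. The tray is at about (307,236), the jar lid at (293,238) and the mill at (320,185). The board is at (496,250) with the oil bottle just beyond it, and the blue crate is at right-of-centre (390,130). I'll enlarge the middle.

```bash
python3 - <<'E'
from h import *
im=cv2.imread('pics/t0.png')
a=cv2.resize(im[165:275,265:345],None,fx=5,fy=5,interpolation=cv2.INTER_CUBIC)
b=cv2.resize(im[165:285,455:555],None,fx=4,fy=4,interpolation=cv2.INTER_CUBIC)
c=np.zeros((550,800,3),np.uint8);c[:,:400]=a;c[:480,400:]=b
cv2.imwrite('pics/c0.png',c)
E
```

```text
(no output)
```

View pics/c0.png

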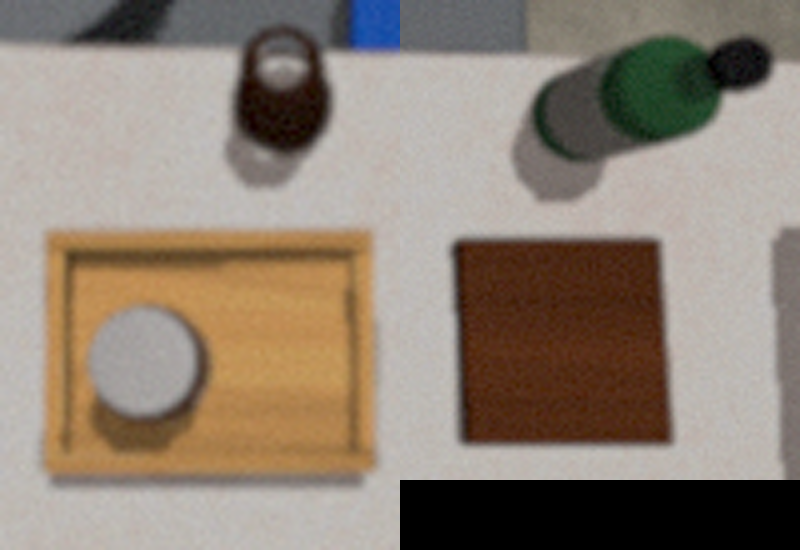

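```bash
python3 - <<'E'
from h import *
np.set_printoptions(precision=4,suppress=True)
f=lambda P,s,o:np.array(P,float)/s+o
print('tray',px2w('top',f([(48,232),(372,232),(374,470),(45,470)],5,(264.6,164.6)),.036))
t=px2w('top',f([(48,232),(372,232),(374,470),(45,470)],5,(264.6,164.6)),.036);print(t.mean(0))
print('jar',px2w('top',f([(147,361)],5,(264.6,164.6)),.099))
b=px2w('top',f([(57,240),(260,240),(271,443),(63,441)],4,(454.6,164.6)),.012);print('board',b,b.mean(0))
print('mill foot low edge',px2w('top',f([(286,152),(332,105),(234,105)],5,(264.6,164.6)),.0))
print('oil',px2w('top',f([(135,110),(180,160)],4,(454.6,164.6)),0))
print('crate',px2w('top',[(338,83),(445,86),(443,177),(336,172)],-.05))
print('edge',px2w('top',[(100,171),(320,174),(600,181)],0))
m=w2px('top',[[.62,0,0]]);print(m)
E
```

```text
tray [[ 0.5667  0.1129  0.036 ]
 [ 0.5701 -0.0352  0.036 ]
 [ 0.4625 -0.038   0.036 ]
 [ 0.4592  0.1101  0.036 ]]
[0.5146 0.0374 0.036 ]
jar [[0.5071 0.0612 0.099 ]]
board [[ 0.5475 -0.3404  0.012 ]
 [ 0.5502 -0.4592  0.012 ]
 [ 0.4334 -0.4606  0.012 ]
 [ 0.4319 -0.3409  0.012 ]] [ 0.4907 -0.4003  0.012 ]
mill foot low edge [[ 0.6111  0.0051  0.    ]
 [ 0.6344 -0.0164  0.    ]
 [ 0.6333  0.0306  0.    ]]
oil [[ 0.6273 -0.3935  0.    ]
 [ 0.5977 -0.4194  0.    ]]
crate [[ 0.9147 -0.0302 -0.05  ]
 [ 0.913  -0.31   -0.05  ]
 [ 0.6711 -0.3007 -0.05  ]
 [ 0.6777 -0.0293 -0.05  ]]
edge [[ 0.6572  0.5401  0.    ]
 [ 0.662   0.0106 -0.    ]
 [ 0.6604 -0.6632  0.    ]]
[[324.0218 191.368 ]]
```

The tray centre is at about (0.515, 0.037) and the jar at (0.507, 0.061). The board is at (0.491, -0.400) and the table edge at x = 0.661. The crate spans x 0.656–0.916, with y centred at -0.168. First I'll move above the jar with the fingers closing along y.

Request:
carry_out([
  [[0.6, -0.9, 0.05], [0, 0, 0.293], -1],
  [[0.6, -0.9, 0.05], [0, 0, 0.293], -1],
  [[0.6, -0.9, 0.05], [0, 0, 0.293], -1],
  [[0.6, -0.9, 0.05], [0, 0, 0.293], -1],
  [[0.6, -0.9, 0.05], [0, 0, 0.293], -1],
  [[0.6, -0.9, 0.05], [0, 0, 0.293], -1],
  [[0.6, -0.9, 0.05], [0, 0, 0.293], -1],
  [[0.6, -0.9, 0.05], [0, 0, 0.293], -1],
])

```text
clock: 0.77
tcp_pos: [0.3229, 0.3358, 0.1988]
ee_rot: [3.141, -0.001, -0.001]
wrist_force: [0.5, 1.1, -1.1]
finger_gap: 0.0872
grasp_force: 0.0
```

Request:
carry_out([
  [[0.617, -0.923, 0], [0, 0, 0], -1],
  [[0.617, -0.923, 0], [0, 0, 0], -1],
  [[0.617, -0.923, 0], [0, 0, 0], -1],
  [[0.617, -0.923, 0], [0, 0, 0], -1],
  [[0.617, -0.923, 0], [0, 0, 0], -1],
  [[0.617, -0.923, 0], [0, 0, 0], -1],
  [[0.617, -0.923, 0], [0, 0, 0], -1],
  [[0.617, -0.923, 0], [0, 0, 0], -1],
])

```text
clock: 1.43
tcp_pos: [0.5079, 0.0596, 0.1987]
ee_rot: [-3.141, -0.0, 0.001]
wrist_force: [0.4, 1.4, -0.4]
finger_gap: 0.0871
grasp_force: 0.0
```

Request:
carry_out([
  [[0, 0, 0], [0, 0, 0], -1],
  [[0, 0, 0], [0, 0, 0], -1],
  [[0, 0, 0], [0, 0, 0], -1],
  [[0, 0, 0], [0, 0, 0], -1],
])

```text
clock: 1.77
tcp_pos: [0.5068, 0.0624, 0.1987]
ee_rot: [-3.142, -0.003, 0.001]
wrist_force: [-0.4, 0.5, 0.1]
finger_gap: 0.0871
grasp_force: 0.0
```

```bash
python3 - <<'E'
from h import *
np.set_printoptions(precision=4,suppress=True)
print(manip.read_state()); snap('wrist','w1')
print(w2px('wrist',[[.507,.061,.099],[.5146,.0374,.036],[.567,.113,.036],[.57,-.035,.036],[.4625,-.038,.036],[.459,.11,.036],[.635,.006,0]]))
E
```

```text
{'clock': 1.7667, 'joints': array([ 0.4406,  0.1785, -0.2431, -0.0003, -1.1496,  1.1319]), 'qd': array([ 0.0159, -0.0066,  0.0018,  0.0014, -0.0006, -0.0008]), 'joint_efforts': array([ -0.5412, -27.774 ,  18.4664,   4.0727,   0.0815,  -0.003 ]), 'tcp_pos': array([0.5068, 0.0624, 0.1987]), 'ee_rot': array([-3.1416, -0.0026,  0.0009]), 'wrist_force': array([-0.3901,  0.4793,  0.0882]), 'torque': array([ 0.0494, -0.0394, -0.0034]), 'grasp_force': 0.0, 'finger_gap': 0.08714680793638045}
[[322.2586 182.01  ]
 [344.5727 159.144 ]
 [269.7365 107.1496]
 [418.7423 104.2624]
 [413.2034 206.6777]
 [276.4914 209.5624]
 [375.1352  37.6822]]
```

View pics/w1.png

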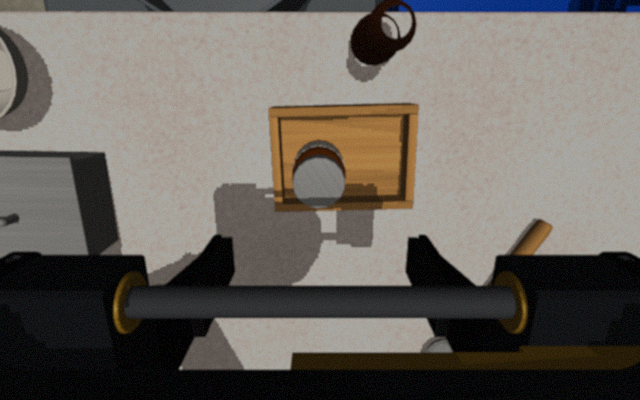

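The wrist view agrees with the estimates: the tray corners match to a pixel, and the jar lid centre is at about (319,181), so its y is near 0.063. Descending to grip the jar.

Request:
carry_out([
  [[0, 0.005, -0.1], [0, 0, 0], -1],
  [[0, 0.005, -0.2], [0, 0, 0], -1],
  [[0, 0.005, -0.3], [0, 0, 0], -1],
  [[0, 0.005, -0.38], [0, 0, 0], -1],
  [[0, 0.005, -0.44], [0, 0, 0], -1],
  [[0, 0.005, -0.478], [0, 0, 0], -1],
  [[0, 0.005, -0.478], [0, 0, 0], -1],
  [[0, 0.005, -0.478], [0, 0, 0], -1],
])

```text
clock: 2.48
tcp_pos: [0.507, 0.0642, 0.0555]
ee_rot: [3.141, 0.004, -0.001]
wrist_force: [-0.1, -0.1, 0.1]
finger_gap: 0.087
grasp_force: 0.0
```

Request:
carry_out([
  [[0, 0, 0], [0, 0, 0], 0.0],
  [[0, 0, 0], [0, 0, 0], 0.2],
  [[0, 0, 0], [0, 0, 0], 0.4],
  [[0, 0, 0], [0, 0, 0], 0.6],
  [[0, 0, 0], [0, 0, 0], 1],
  [[0, 0, 0], [0, 0, 0], 1],
  [[0, 0, 0], [0, 0, 0], 1],
  [[0, 0, 0], [0, 0, 0], 1],
], force=15)

```text
clock: 3.15
tcp_pos: [0.5076, 0.0632, 0.0556]
ee_rot: [-3.141, -0.0, -0.001]
wrist_force: [-0.9, -0.0, 1.3]
finger_gap: 0.0458
grasp_force: 15.0
```

The gap is 45.8 mm rather than 52, so the pads may be on the neck. I'll lift slightly and look.

Request:
carry_out([
  [[0, 0, 0.02], [0, 0, 0], 1],
  [[0, 0, 0.05], [0, 0, 0], 1],
  [[0, 0, 0.08], [0, 0, 0], 1],
  [[0, 0, 0.1], [0, 0, 0], 1],
  [[0, 0, 0.1], [0, 0, 0], 1],
  [[0, 0, 0.1], [0, 0, 0], 1],
])

```text
clock: 3.65
tcp_pos: [0.5077, 0.0634, 0.0861]
ee_rot: [-3.141, -0.0, -0.002]
wrist_force: [-0.4, 0.1, -3.1]
finger_gap: 0.0457
grasp_force: 15.0
```

```bash
python3 - <<'E'
from h import *
im=snap('scene','s1');im2=snap('wrist','w2')
print(w2px('scene',[[.507,.063,.1]]))
a=cv2.resize(im[110:220,290:390],(500,550),interpolation=cv2.INTER_CUBIC)
b=cv2.resize(im2[60:310,180:460],(300,268))
c=np.zeros((550,800,3),np.uint8);c[:,:500]=a;c[:268,500:]=b
cv2.imwrite('pics/c1.png',c[:,:,::-1])
E
```

```text
[[347.25450359 149.31742747]]
```

View pics/c1.png

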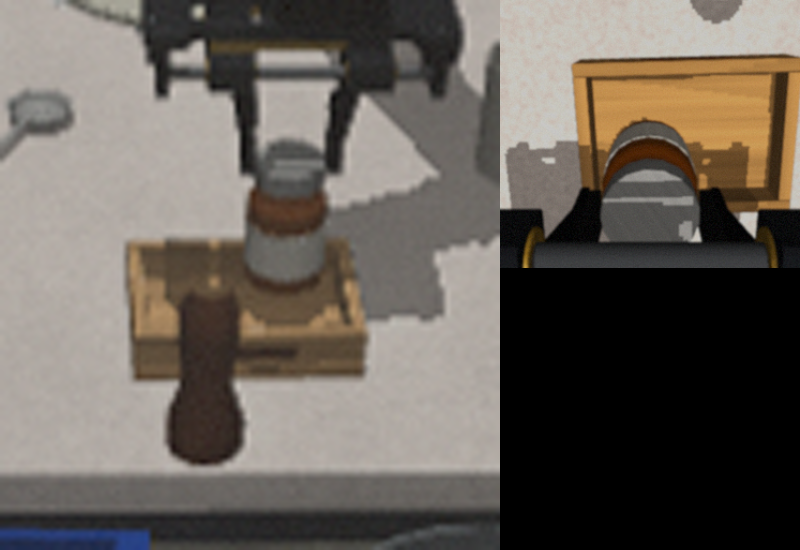

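The jar hangs upright, gripped at its 46 mm lid, and the tray is still on the table. Now I'll carry it to the board.

Request:
carry_out([
  [[0, 0, 0.06], [0, 0, 0], 1],
  [[0, 0, 0.13], [0, 0, 0], 1],
  [[0, 0, 0.2], [0, 0, 0], 1],
  [[0, 0, 0.25], [0, 0, 0], 1],
  [[0, -0.04, 0.28], [0, 0, 0], 1],
  [[-0.01, -0.1, 0.28], [0, 0, 0], 1],
  [[-0.015, -0.18, 0.28], [0, 0, 0], 1],
  [[-0.02, -0.26, 0.28], [0, 0, 0], 1],
], force=20)

```text
clock: 4.42
tcp_pos: [0.5004, -0.0159, 0.1688]
ee_rot: [3.142, 0.002, -0.003]
wrist_force: [-0.3, 0.0, -3.2]
finger_gap: 0.0454
grasp_force: 20.0
```

Request:
carry_out([
  [[0, -0.08, 0], [0, 0, 0], 1],
  [[0, -0.18, 0], [0, 0, 0], 1],
  [[0, -0.28, 0], [0, 0, 0], 1],
  [[-0.01, -0.38, 0], [0, 0, 0], 1],
  [[-0.02, -0.48, 0], [0, 0, 0], 1],
  [[-0.02, -0.58, 0], [0, 0, 0], 1],
  [[-0.03, -0.68, 0], [0, 0, 0], 1],
  [[-0.03, -0.78, 0], [0, 0, 0], 1],
])

```text
clock: 5.08
tcp_pos: [0.4906, -0.2505, 0.1684]
ee_rot: [-3.141, 0.0, 0.004]
wrist_force: [0.5, -0.0, -2.5]
finger_gap: 0.0457
grasp_force: 20.0
```

Request:
carry_out([
  [[0, -0.09, 0], [0, 0, 0], 1],
  [[0, -0.18, 0], [0, 0, 0], 1],
  [[0, -0.26, 0], [0, 0, 0], 1],
  [[-0.005, -0.33, 0], [0, 0, 0], 1],
  [[-0.008, -0.39, 0], [0, 0, 0], 1],
  [[-0.008, -0.44, 0], [0, 0, 0], 1],
  [[-0.008, -0.477, 0], [0, 0, 0], 1],
  [[-0.008, -0.503, 0], [0, 0, 0], 1],
])

```text
clock: 5.75
tcp_pos: [0.4894, -0.4008, 0.1686]
ee_rot: [-3.141, 0.001, 0.002]
wrist_force: [-0.1, 0.1, -2.6]
finger_gap: 0.0455
grasp_force: 20.0
```

Request:
carry_out([
  [[0, 0, -0.05], [0, 0, 0], 1],
  [[0, 0, -0.12], [0, 0, 0], 1],
  [[0, 0, -0.19], [0, 0, 0], 1],
  [[0, 0, -0.25], [0, 0, 0], 1],
  [[0, 0, -0.29], [0, 0, 0], 1],
  [[0, 0, -0.31], [0, 0, 0], 1],
  [[0, 0, -0.32], [0, 0, 0], 1],
  [[0, 0, -0.32], [0, 0, 0], 1],
])

```text
clock: 6.42
tcp_pos: [0.4901, -0.3995, 0.0732]
ee_rot: [-3.141, -0.001, 0.001]
wrist_force: [-0.3, -0.3, -2.6]
finger_gap: 0.0457
grasp_force: 20.0
```

```bash
python3 - <<'E'
from h import *
print(manip.read_state())
im=snap('scene','s2');im2=snap('top','t2')
a=cv2.resize(im[120:220,140:260],(480,400),interpolation=cv2.INTER_CUBIC)
b=cv2.resize(im2[160:290,440:560],(300,325))
c=np.zeros((400,800,3),np.uint8);c[:,:480]=a;c[:325,500:]=b
cv2.imwrite('pics/c2.png',c[:,:,::-1])
E
```

```text
{'clock': 6.4167, 'joints': array([-4.28401832e-01,  4.89635745e-01, -1.17872997e-01,  7.22290533e-05,
       -9.63889041e-01,  2.00007122e+00]), 'qd': array([-0.00063385, -0.0173986 ,  0.02058242,  0.00779323, -0.01109193,
       -0.00108946]), 'joint_efforts': array([ 6.29829628e-06, -4.33415115e+01,  1.73905313e+01,  3.94579411e+00,
        9.96277551e-02,  7.05959519e-04]), 'tcp_pos': array([ 0.49012209, -0.39953112,  0.07320073]), 'ee_rot': array([-3.14139605e+00, -1.43604072e-03,  8.97904222e-04]), 'wrist_force': array([-0.33262509, -0.27498298, -2.55012796]), 'torque': array([-0.02842531, -0.05440448,  0.04297012]), 'grasp_force': 19.99606490135193, 'finger_gap': 0.04565866752180581}
```

View pics/c2.png

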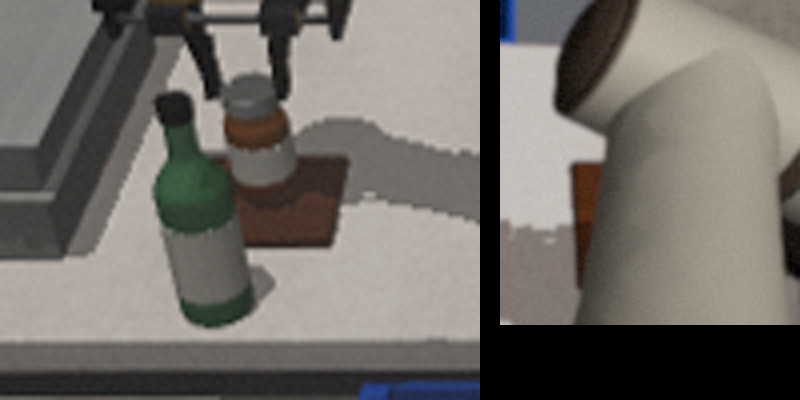

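The jar is upright over the board, about 15 mm up, and the bottle is untouched. Lowering gently.

Request:
carry_out([
  [[0, 0, -0.01], [0, 0, 0], 1],
  [[0, 0, -0.02], [0, 0, 0], 1],
  [[0, 0, -0.03], [0, 0, 0], 1],
  [[0, 0, -0.038], [0, 0, 0], 1],
  [[0, 0, -0.043], [0, 0, 0], 1],
  [[0, 0, -0.046], [0, 0, 0], 1],
  [[0, 0, -0.048], [0, 0, 0], 1],
  [[0, 0, -0.048], [0, 0, 0], 1],
])

```text
clock: 7.18
tcp_pos: [0.49, -0.3997, 0.0589]
ee_rot: [-3.142, -0.001, 0.0]
wrist_force: [-0.8, 0.6, -3.0]
finger_gap: 0.0451
grasp_force: 20.0
```

Request:
carry_out([
  [[0, 0, -0.003], [0, 0, 0], 1],
  [[0, 0, -0.003], [0, 0, 0], 1],
  [[0, 0, -0.005], [0, 0, 0], 1],
  [[0, 0, -0.005], [0, 0, 0], 1],
  [[0, 0, -0.005], [0, 0, 0], 1],
])

```text
clock: 7.6
tcp_pos: [0.4905, -0.4, 0.0586]
ee_rot: [3.141, 0.001, 0.002]
wrist_force: [-0.5, 2.0, 3.8]
finger_gap: 0.0459
grasp_force: 20.0
```

The jar is touching the board (vertical force went from -3 to +3.8 N). Releasing slowly, then lifting straight up.

Request:
carry_out([
  [[0, 0, 0], [0, 0, 0], 0.0],
  [[0, 0, 0], [0, 0, 0], -0.2],
  [[0, 0, 0], [0, 0, 0], -0.4],
  [[0, 0, 0], [0, 0, 0], -0.6],
  [[0, 0, 0], [0, 0, 0], -0.8],
  [[0, 0, 0], [0, 0, 0], -1],
  [[0, 0, 0], [0, 0, 0], -1],
  [[0, 0, 0], [0, 0, 0], -1],
], force=5)

```text
clock: 8.27
tcp_pos: [0.49, -0.3997, 0.0574]
ee_rot: [-3.142, -0.0, 0.0]
wrist_force: [-0.6, -0.5, 0.4]
finger_gap: 0.0828
grasp_force: 0.0
```

Request:
carry_out([
  [[0, 0, 0], [0, 0, 0], -1],
  [[0, 0, 0.05], [0, 0, 0], -1],
  [[0, 0, 0.12], [0, 0, 0], -1],
  [[0, 0, 0.22], [0, 0, 0], -1],
  [[0, 0, 0.32], [0, 0, 0], -1],
  [[0, 0, 0.42], [0, 0, 0], -1],
  [[0, 0, 0.47], [0, 0, 0], -1],
  [[0, 0, 0.47], [0, 0, 0], -1],
])

```text
clock: 8.93
tcp_pos: [0.4922, -0.4013, 0.2039]
ee_rot: [3.136, 0.001, 0.013]
wrist_force: [0.4, 0.4, 0.0]
finger_gap: 0.0871
grasp_force: 0.0
```

Request:
carry_out([
  [[0.08, 0.98, 0], [0, 0, 0], -1],
  [[0.08, 0.98, 0], [0, 0, 0], -1],
  [[0.08, 0.98, 0], [0, 0, 0], -1],
  [[0.08, 0.98, 0], [0, 0, 0], -1],
  [[0.08, 0.98, 0], [0, 0, 0], -1],
  [[0.08, 0.98, 0], [0, 0, 0], -1],
  [[0.08, 0.98, 0], [0, 0, 0], -1],
  [[0.08, 0.98, 0], [0, 0, 0], -1],
])

```text
clock: 9.6
tcp_pos: [0.5139, -0.1005, 0.1979]
ee_rot: [-3.14, -0.01, 0.001]
wrist_force: [-0.1, -1.6, -0.7]
finger_gap: 0.0872
grasp_force: 0.0
```

```bash
python3 - <<'E'
from h import *
np.set_printoptions(precision=4,suppress=True)
s=manip.read_state();print(s['tcp_pos'],s['joints'])
im=snap('scene','s3');im2=snap('wrist','w3');snap('top','t3')
a=cv2.resize(im[120:220,150:390],(800,333),interpolation=cv2.INTER_CUBIC)
b=cv2.resize(im2,(427,267))
c=np.zeros((600,800,3),np.uint8);c[:333]=a;c[333:,:427]=b
t=cv2.resize(cv2.imread('pics/t3.png')[150:290,270:560,::-1],(373,180));c[333:513,427:]=t
cv2.imwrite('pics/c3.png',c[:,:,::-1])
E
```

```text
[ 0.5139 -0.1005  0.1979] [ 0.116   0.2019 -0.2148 -0.0015 -1.1544  1.4619]
```

View pics/c3.png

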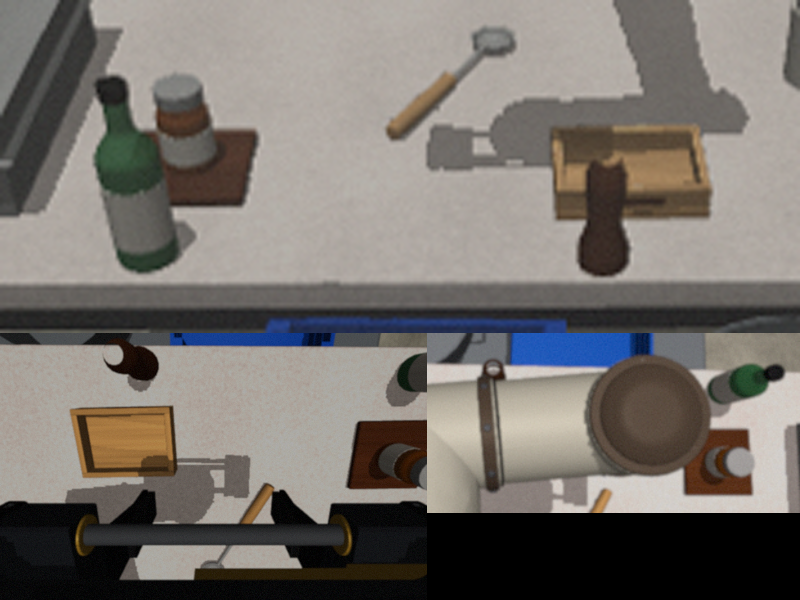

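The jar is standing on the board, released, and the tray is empty. Next I'll lightly grip the tray's +y side wall and drag the tray in -y, in line with the crate.

Request:
carry_out([
  [[0, 0.709, 0], [0, 0, 0], 0.08],
  [[0, 0.709, 0], [0, 0, 0], 0.08],
  [[0, 0.709, 0], [0, 0, 0], 0.08],
  [[0, 0.709, 0], [0, 0, 0], 0.08],
  [[0, 0.709, 0], [0, 0, 0], 0.08],
  [[0, 0.709, 0], [0, 0, 0], 0.08],
  [[0, 0.709, -0.1], [0, 0, 0], 0.08],
  [[0, 0.709, -0.2], [0, 0, 0], 0.08],
])

```text
clock: 10.42
tcp_pos: [0.5157, 0.107, 0.139]
ee_rot: [-3.14, 0.0, -0.006]
wrist_force: [0.8, 0.6, -0.9]
finger_gap: 0.0438
grasp_force: 0.0
```

Request:
carry_out([
  [[0, 0, -0.05], [0, 0, 0], 0.08],
  [[0, 0, -0.1], [0, 0, 0], 0.08],
  [[0, 0, -0.15], [0, 0, 0], 0.08],
  [[0, 0, -0.2], [0, 0, 0], 0.08],
  [[0, 0, -0.2], [0, 0, 0], 0.08],
  [[0, 0, -0.2], [0, 0, 0], 0.08],
])

```text
clock: 10.92
tcp_pos: [0.5139, 0.1052, 0.0778]
ee_rot: [3.14, -0.003, -0.003]
wrist_force: [-0.5, 0.4, -0.3]
finger_gap: 0.0401
grasp_force: 0.0
```

```bash
python3 - <<'E'
from h import *
np.set_printoptions(precision=4,suppress=True)
s=manip.read_state();print(s['tcp_pos'],s['finger_gap'])
im2=snap('wrist','w4')
print(w2px('wrist',[[.5146,.0374,.036],[.567,.113,.036],[.57,-.035,.036],[.4625,-.038,.036],[.459,.11,.036]]))
E
```

```text
[0.5139 0.1052 0.0778] 0.040091213538255774
[[415.1585 202.7191]
 [309.7391 129.7306]
 [528.4769 124.7487]
 [508.3908 267.0584]
 [315.113  271.6115]]
```

View pics/w4.png

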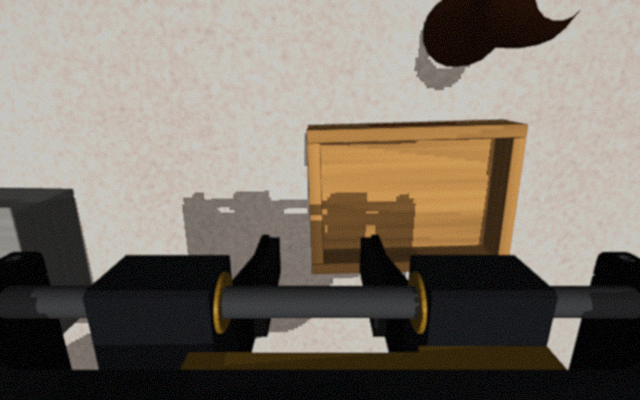

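The tray is where predicted (rim corners at (308,128), (526,123), (512,270) and (313,274)), and the wall sits between the fingers. Going down to grip it.

Request:
carry_out([
  [[0, 0.008, -0.06], [0, 0, 0], 0.08],
  [[0, 0.008, -0.12], [0, 0, 0], 0.08],
  [[0, 0.008, -0.17], [0, 0, 0], 0.08],
  [[0, 0.008, -0.2], [0, 0, 0], 0.08],
  [[0, 0.008, -0.206], [0, 0, 0], 0.08],
  [[0, 0.008, -0.206], [0, 0, 0], 0.08],
  [[0, 0.008, -0.206], [0, 0, 0], 0.4],
  [[0, 0.008, -0.206], [0, 0, 0], 0.6],
], force=8)

```text
clock: 11.63
tcp_pos: [0.515, 0.1097, 0.0179]
ee_rot: [-3.141, -0.001, -0.004]
wrist_force: [0.0, -0.5, -0.5]
finger_gap: 0.0332
grasp_force: 0.0
```

Request:
carry_out([
  [[0, 0, 0], [0, 0, 0], 0.7],
  [[0, 0, 0], [0, 0, 0], 0.8],
  [[0, 0, 0], [0, 0, 0], 1],
  [[0, 0, 0], [0, 0, 0], 1],
  [[0, 0, 0], [0, 0, 0], 1],
  [[0, 0, 0], [0, 0, 0], 1],
])

```text
clock: 12.13
tcp_pos: [0.5141, 0.1094, 0.0168]
ee_rot: [-3.142, -0.001, -0.0]
wrist_force: [-0.6, -0.1, 0.3]
finger_gap: 0.0013
grasp_force: 0.0
```

The fingers shut without catching the wall, so I'll look.

```bash
python3 - <<'E'
from h import *
np.set_printoptions(precision=4,suppress=True)
s=manip.read_state();print(s['tcp_pos'],s['finger_gap'])
im2=snap('wrist','w5');im=snap('scene','s5')
print(w2px('wrist',[[.5146,.0374,.036],[.567,.113,.036],[.57,-.035,.036],[.514,.1094,.0168],[.514,.1094,.036]]),w2px('scene',[.514,.1094,.017]))
a=cv2.resize(im[120:220,280:400],(480,400),interpolation=cv2.INTER_CUBIC)
b=cv2.resize(im2,(800,500))[:,200:520]
c=np.zeros((500,800,3),np.uint8);c[:400,:480]=a;c[:,480:]=b
cv2.imwrite('pics/c5.png',c[:,:,::-1])
E
```

```text
[0.5141 0.1094 0.0168] 0.0013044620425993994
[[450.332  237.1657]
 [313.6523 143.0293]
 [604.1653 136.9665]
 [320.5637 225.2372]
 [320.6632 238.2575]] [[359.9181 171.5084]]
```

View pics/c5.png

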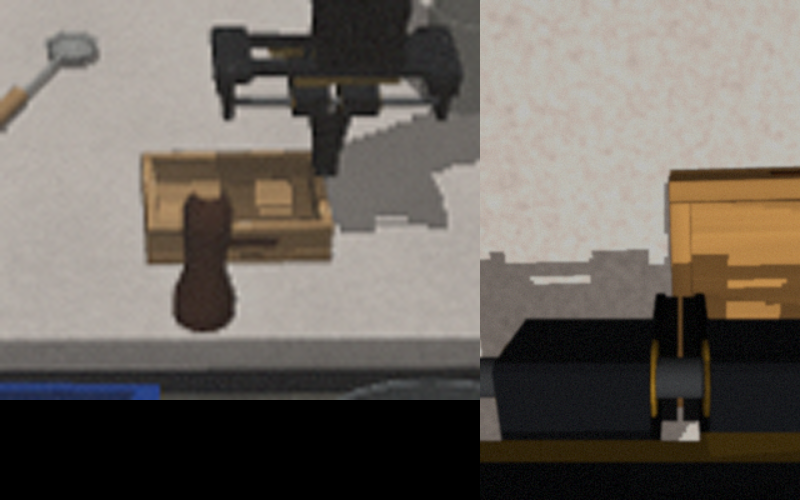

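The fingers look shut just above the rim rather than around the wall, so the real fingertips seem to sit roughly 20 mm above the reported TCP. I'll reopen and go down in small steps, watching the force.

Request:
carry_out([
  [[0, 0, 0], [0, 0, 0], 0.08],
  [[0, 0, 0], [0, 0, 0], 0.08],
  [[0, 0, 0], [0, 0, 0], 0.08],
  [[0, 0, 0], [0, 0, 0], 0.08],
  [[0, 0, -0.005], [0, 0, 0], 0.08],
  [[0, 0, -0.01], [0, 0, 0], 0.08],
  [[0, 0, -0.015], [0, 0, 0], 0.08],
  [[0, 0, -0.02], [0, 0, 0], 0.08],
])

```text
clock: 12.9
tcp_pos: [0.514, 0.1093, 0.0105]
ee_rot: [3.142, 0.0, -0.0]
wrist_force: [0.3, -0.6, 0.2]
finger_gap: 0.0384
grasp_force: 0.0
```

Request:
carry_out([
  [[0, 0, -0.005], [0, 0, 0], 0.08],
  [[0, 0, -0.01], [0, 0, 0], 0.08],
  [[0, 0, -0.01], [0, 0, 0], 0.08],
])

```text
clock: 13.15
tcp_pos: [0.5138, 0.1092, 0.0073]
ee_rot: [3.141, 0.0, -0.001]
wrist_force: [-0.7, 0.3, 1.2]
finger_gap: 0.0398
grasp_force: 0.0
```

Request:
carry_out([
  [[0, 0, 0], [0, 0, 0], 0.3],
  [[0, 0, 0], [0, 0, 0], 0.5],
  [[0, 0, 0], [0, 0, 0], 0.6],
  [[0, 0, 0], [0, 0, 0], 0.7],
  [[0, 0, 0], [0, 0, 0], 0.8],
  [[0, 0, 0], [0, 0, 0], 1],
  [[0, 0, 0], [0, 0, 0], 1],
  [[0, 0, 0], [0, 0, 0], 1],
])

```text
clock: 13.82
tcp_pos: [0.514, 0.1094, 0.0078]
ee_rot: [3.142, 0.001, 0.0]
wrist_force: [-0.4, 0.3, -0.1]
finger_gap: 0.0018
grasp_force: 0.0
```

Request:
carry_out([
  [[0, 0, 0], [0, 0, 0], 0.08],
  [[0, 0, 0], [0, 0, 0], 0.08],
  [[0, 0, 0], [0, 0, 0], 0.08],
  [[0, 0, 0], [0, 0, 0], 0.08],
  [[0, 0, -0.008], [0, 0, 0], 0.08],
  [[0, 0, -0.016], [0, 0, 0], 0.08],
  [[0, 0, -0.022], [0, 0, 0], 0.08],
  [[0, 0, -0.022], [0, 0, 0], 0.08],
])

```text
clock: 14.48
tcp_pos: [0.5136, 0.1091, 0.0005]
ee_rot: [3.141, 0.0, -0.002]
wrist_force: [-1.3, -0.8, -0.7]
finger_gap: 0.0388
grasp_force: 0.0
```

There is no contact even at a reported z of 0, which confirms the offset. Going lower with care.

Request:
carry_out([
  [[0, 0, -0.008], [0, 0, 0], 0.08],
  [[0, 0, -0.016], [0, 0, 0], 0.08],
  [[0, 0, -0.024], [0, 0, 0], 0.08],
  [[0, 0, -0.03], [0, 0, 0], 0.08],
  [[0, 0, -0.03], [0, 0, 0], 0.08],
])

```text
clock: 14.9
tcp_pos: [0.5137, 0.1092, -0.0084]
ee_rot: [3.141, 0.0, -0.001]
wrist_force: [0.3, -0.4, 1.0]
finger_gap: 0.04
grasp_force: 0.0
```

Request:
carry_out([
  [[0, 0, 0], [0, 0, 0], 0.3],
  [[0, 0, 0], [0, 0, 0], 0.5],
  [[0, 0, 0], [0, 0, 0], 0.6],
  [[0, 0, 0], [0, 0, 0], 0.7],
  [[0, 0, 0], [0, 0, 0], 0.8],
  [[0, 0, 0], [0, 0, 0], 1],
  [[0, 0, 0], [0, 0, 0], 1],
  [[0, 0, 0], [0, 0, 0], 1],
])

```text
clock: 15.57
tcp_pos: [0.514, 0.1092, -0.0078]
ee_rot: [3.141, 0.001, -0.0]
wrist_force: [-0.8, -1.2, 0.2]
finger_gap: 0.0089
grasp_force: 8.0
```

The wall is gripped (gap 8.9 mm, 8 N). Sliding the tray in -y.

Request:
carry_out([
  [[0, -0.03, 0], [0, 0, 0], 1],
  [[0, -0.07, 0], [0, 0, 0], 1],
  [[0, -0.12, 0], [0, 0, 0], 1],
  [[0, -0.18, 0], [0, 0, 0], 1],
  [[0, -0.24, 0], [0, 0, 0], 1],
  [[0, -0.3, 0], [0, 0, 0], 1],
  [[0, -0.36, 0], [0, 0, 0], 1],
  [[0, -0.42, 0], [0, 0, 0], 1],
])

```text
clock: 16.23
tcp_pos: [0.5139, -0.018, -0.0078]
ee_rot: [-3.141, 0.001, -0.001]
wrist_force: [0.7, 1.8, 0.1]
finger_gap: 0.0086
grasp_force: 8.0
```

Request:
carry_out([
  [[0, -0.05, 0], [0, 0, 0], 1],
  [[0, -0.1, 0], [0, 0, 0], 1],
  [[0, -0.15, 0], [0, 0, 0], 1],
  [[0, -0.19, 0], [0, 0, 0], 1],
  [[0, -0.22, 0], [0, 0, 0], 1],
  [[0, -0.245, 0], [0, 0, 0], 1],
  [[0, -0.263, 0], [0, 0, 0], 1],
  [[0, -0.263, 0], [0, 0, 0], 1],
])

```text
clock: 16.9
tcp_pos: [0.5139, -0.0968, -0.0078]
ee_rot: [3.141, -0.0, -0.0]
wrist_force: [1.1, -3.0, 0.7]
finger_gap: 0.0088
grasp_force: 8.0
```

The wall is now at y = -0.097, so the tray centre is at about -0.168. I'll release, lift out and go behind the near wall with the fingers open.

Request:
carry_out([
  [[0, 0, 0], [0, 0, 0], 0.3],
  [[0, 0, 0], [0, 0, 0], 0.08],
  [[0, 0, 0], [0, 0, 0], 0.08],
  [[0, 0, 0], [0, 0, 0], 0.08],
  [[0, 0, 0], [0, 0, 0], 0.08],
  [[0, 0, 0.08], [0, 0, 0], 0.08],
  [[0, 0, 0.18], [0, 0, 0], 0.08],
  [[0, 0, 0.25], [0, 0, 0], 0.08],
])

```text
clock: 17.57
tcp_pos: [0.5146, -0.0954, 0.0689]
ee_rot: [3.141, 0.002, 0.002]
wrist_force: [0.7, 0.0, 1.0]
finger_gap: 0.0394
grasp_force: 0.0
```

Request:
carry_out([
  [[-0.1, -0.08, 0], [0, 0, 0], -0.7],
  [[-0.2, -0.16, 0], [0, 0, 0], -0.7],
  [[-0.28, -0.237, 0], [0, 0, 0], -0.7],
  [[-0.28, -0.237, 0], [0, 0, 0], -0.7],
  [[-0.28, -0.237, 0], [0, 0, 0], -0.7],
  [[-0.28, -0.237, 0], [0, 0, 0], -0.7],
])

```text
clock: 18.07
tcp_pos: [0.4307, -0.1667, 0.0675]
ee_rot: [3.141, 0.001, 0.002]
wrist_force: [0.5, -0.3, 0.1]
finger_gap: 0.0704
grasp_force: 0.0
```

```bash
python3 - <<'E'
from h import *
np.set_printoptions(precision=4,suppress=True)
s=manip.read_state();print(s['tcp_pos'],s['finger_gap'])
im2=snap('wrist','w6');im=snap('scene','s6')
print(w2px('wrist',[[.569,-.093,.036],[.569,-.243,.036],[.459,-.093,.036],[.459,-.243,.036]]))
a=cv2.resize(im[110:310,170:400],(345,300),interpolation=cv2.INTER_CUBIC)
b=cv2.resize(im2,(448,280))
c=np.zeros((300,800,3),np.uint8);c[:,:345]=a;c[:280,350:798]=b
cv2.imwrite('pics/c6.png',c[:,:,::-1])
E
```

```text
[ 0.4307 -0.1667  0.0675] 0.07042738143884233
[[193.8982 -17.6006]
 [453.759  -17.4029]
 [210.9652 168.7006]
 [435.4264 168.7709]]
```

View pics/c6.png

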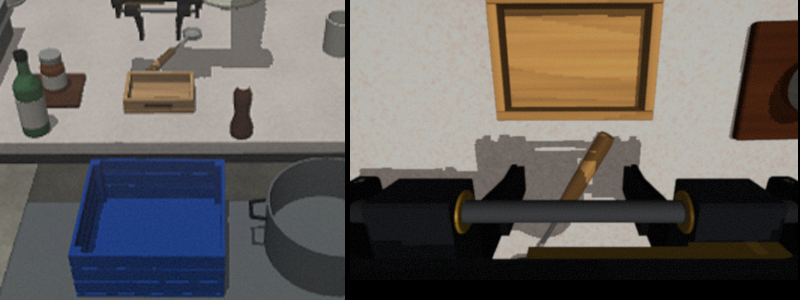

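The tray is square with the crate and stayed flat. The ladle handle's end is at wrist pixel (364,190), between the fingers. I'll check the clearance there and the near wall's position.

```bash
python3 - <<'E'
from h import *
np.set_printoptions(precision=4,suppress=True)
f=lambda u,v:((u-350)/.7,v/.7)
print(px2w('wrist',[f(605,133),f(612,137),f(575,195)],.008),px2w('wrist',[f(498,119),f(652,119)],.036))
E
```

```text
[[ 0.436  -0.1997  0.008 ]
 [ 0.4314 -0.2075  0.008 ]
 [ 0.3598 -0.1671  0.008 ]] [[ 0.4581 -0.0932  0.036 ]
 [ 0.4582 -0.2404  0.036 ]]
```

The handle's end sits at (0.434, -0.204), so fully open fingers centred at y = -0.178 straddle it with about 12 mm to spare.

Request:
carry_out([
  [[-0.003, -0.038, 0], [0, 0, 0], -1],
  [[-0.003, -0.038, 0], [0, 0, 0], -1],
  [[-0.003, -0.038, 0], [0, 0, 0], -1],
  [[-0.003, -0.038, -0.08], [0, 0, 0], -1],
  [[-0.003, -0.038, -0.16], [0, 0, 0], -1],
  [[-0.003, -0.038, -0.22], [0, 0, 0], -1],
  [[-0.003, -0.038, -0.25], [0, 0, 0], -1],
  [[-0.003, -0.038, -0.26], [0, 0, 0], -1],
])

```text
clock: 18.83
tcp_pos: [0.4283, -0.1775, -0.0124]
ee_rot: [-3.141, -0.002, 0.005]
wrist_force: [0.4, -0.3, 0.4]
finger_gap: 0.0874
grasp_force: 0.0
```

Request:
carry_out([
  [[0.03, 0, 0], [0, 0, 0], -1],
  [[0.08, 0, 0], [0, 0, 0], -1],
  [[0.14, 0, 0], [0, 0, 0], -1],
  [[0.2, 0, 0], [0, 0, 0], -1],
  [[0.26, 0, 0], [0, 0, 0], -1],
  [[0.32, 0, 0], [0, 0, 0], -1],
  [[0.36, 0, 0], [0, 0, 0], -1],
  [[0.36, 0, 0], [0, 0, 0], -1],
])

```text
clock: 19.5
tcp_pos: [0.5414, -0.1781, -0.0095]
ee_rot: [3.141, 0.003, 0.008]
wrist_force: [-0.4, 0.6, 1.0]
finger_gap: 0.0867
grasp_force: 0.0
```

```bash
python3 - <<'E'
from h import *
np.set_printoptions(precision=4,suppress=True)
s=manip.read_state();print(s['tcp_pos'],s['wrist_force'])
im=snap('scene','s7')
hsv=cv2.cvtColor(im,cv2.COLOR_RGB2HSV)
m=cv2.inRange(hsv,(8,70,60),(28,255,255));m[:150]=0;m[:,:235]=0;m[:,350:]=0
n,l,st,c=cv2.connectedComponentsWithStats(m)
for i in range(1,n):
    if st[i,4]>60:
        r=cv2.minAreaRect(np.argwhere(l==i)[:,::-1].astype(np.float32));print(st[i],r)
        h=cv2.convexHull(np.argwhere(l==i)[:,::-1].astype(np.int32))[:,0];ap=cv2.approxPolyDP(h,2,True)[:,0];print(ap.tolist(),px2w('scene',ap,.036))
print(w2px('scene',[[.55,-.093,.036],[.55,-.243,.036],[.66,-.093,0],[.66,-.243,0]]))
E
```

```text
[ 0.5414 -0.1781 -0.0095] [-0.4106  0.6098  1.0087]
[ 249  174   50   31 1432] ((273.5, 188.99998474121094), (48.99999237060547, 29.999996185302734), -0.0)
[[297, 204], [250, 204], [252, 175], [298, 175]] [[ 0.7021 -0.096   0.036 ]
 [ 0.7012 -0.2337  0.036 ]
 [ 0.5582 -0.2421  0.036 ]
 [ 0.5587 -0.0954  0.036 ]]
[[298.7998 173.3984]
 [251.964  173.4728]
 [298.4678 204.0507]
 [249.4036 204.2537]]
```

The tray is square, its near wall at x ≈ 0.557 and y from -0.095 to -0.242. Now the final push over the edge.

Request:
carry_out([
  [[0.04, 0, 0], [0, 0, 0], -1],
  [[0.1, 0, 0], [0, 0, 0], -1],
  [[0.18, 0, 0], [0, 0, 0], -1],
  [[0.26, 0, 0], [0, 0, 0], -1],
  [[0.34, 0, 0], [0, 0, 0], -1],
  [[0.4, 0, 0], [0, 0, 0], -1],
  [[0.4, 0, 0], [0, 0, 0], -1],
  [[0.4, 0, 0], [0, 0, 0], -1],
])

```text
clock: 20.22
tcp_pos: [0.6574, -0.1778, -0.0105]
ee_rot: [-3.141, -0.001, -0.001]
wrist_force: [0.6, -0.2, -0.0]
finger_gap: 0.0872
grasp_force: 0.0
```

Request:
carry_out([
  [[0, 0, 0], [0, 0, 0], -1],
  [[0, 0, 0.1], [0, 0, 0], -1],
  [[0, 0, 0.2], [0, 0, 0], -1],
  [[0, 0, 0.35], [0, 0, 0], -1],
  [[-0.1, 0, 0.45], [0, 0, 0], -1],
  [[-0.2, 0, 0.55], [0, 0, 0], -1],
  [[-0.3, 0, 0.6], [0, 0, 0], -1],
  [[-0.4, 0, 0.6], [0, 0, 0], -1],
])

```text
clock: 20.88
tcp_pos: [0.5371, -0.1786, 0.1744]
ee_rot: [3.14, 0.001, 0.014]
wrist_force: [0.2, -0.1, 0.6]
finger_gap: 0.0869
grasp_force: 0.0
```

```bash
python3 - <<'E'
from h import *
np.set_printoptions(precision=4,suppress=True)
s=manip.read_state();print(s['clock'],s['tcp_pos'],s['wrist_force'])
im=snap('scene','s8')
hsv=cv2.cvtColor(im,cv2.COLOR_RGB2HSV)
m=cv2.inRange(hsv,(8,60,40),(28,255,255));m[:150]=0;m[:,:200]=0;m[:,350:]=0
n,l,st,c=cv2.connectedComponentsWithStats(m)
for i in range(1,n):
    if st[i,4]>40:
        p=np.argwhere(l==i)[:,::-1].astype(np.int32);ap=cv2.approxPolyDP(cv2.convexHull(p),3,True)[:,0];print(st[i],ap.tolist());print(px2w('scene',ap,-.145))
print('crate floor px',w2px('scene',[[.786,-.168,-.163],[.66,-.168,-.163],[.909,-.168,-.163],[.786,-.03,-.163],[.786,-.3,-.163]]))
# changes vs start on bystanders/jar
o=cv2.imread('pics/s0.png')[:,:,::-1]
for nm,(x0,y0,x1,y1) in dict(mill=(318,164,344,206),oil=(175,140,208,204),pan=(408,138,478,178),bowl=(434,168,476,200)).items():
    print(nm,np.abs(o[y0:y1,x0:x1].astype(int)-im[y0:y1,x0:x1]).mean())
o3=cv2.imread('pics/s3.png')[:,:,::-1];print('jar vs s3',np.abs(o3[138:180,190:222].astype(int)-im[138:180,190:222]).mean())
E
```

```text
20.8833 [ 0.5371 -0.1786  0.1744] [ 0.2391 -0.0751  0.6046]
[200 151  13  10  96] [[211, 152], [211, 158], [200, 160], [200, 153]]
[[ 0.151  -0.4687 -0.145 ]
 [ 0.1954 -0.4611 -0.145 ]
 [ 0.2099 -0.503  -0.145 ]
 [ 0.1585 -0.5129 -0.145 ]]
[266 150  15  12  76] [[280, 150], [266, 160], [274, 150]]
[[ 0.1356 -0.1817 -0.145 ]
 [ 0.2101 -0.2352 -0.145 ]
 [ 0.1356 -0.207  -0.145 ]]
[200 159  27  23 374] [[226, 160], [221, 181], [201, 180], [200, 169], [214, 159]]
[[ 0.2099 -0.3979 -0.145 ]
 [ 0.3514 -0.3962 -0.145 ]
 [ 0.3448 -0.4733 -0.145 ]
 [ 0.2726 -0.4909 -0.145 ]
 [ 0.2027 -0.4476 -0.145 ]]
[324 169  14  34 272] [[332, 202], [324, 198], [327, 169], [336, 170], [337, 197]]
[[ 0.4787  0.0232 -0.145 ]
 [ 0.4558 -0.0051 -0.145 ]
 [ 0.2737  0.0125 -0.145 ]
 [ 0.2806  0.0482 -0.145 ]
 [ 0.4503  0.043  -0.145 ]]
[ 247  253   52   26 1253] [[298, 253], [297, 277], [247, 277], [251, 253]]
[[ 0.7287 -0.0959 -0.145 ]
 [ 0.8261 -0.0974 -0.145 ]
 [ 0.8241 -0.2462 -0.145 ]
 [ 0.727  -0.2441 -0.145 ]]
crate floor px [[274.4023 270.8995]
 [276.6499 241.6415]
 [271.8618 303.97  ]
 [319.1437 270.4665]
 [231.2929 271.3168]]
mill 22.81898656898657
oil 10.625473484848484
pan 2.6297619047619047
bowl 2.5773809523809526
jar vs s3 1.9166666666666667
```

The tray lies flat in the crate at about (0.777, -0.171), and the jar and bystanders look unchanged. The mill's difference comes from the tray no longer being behind it. I'll let things settle, confirm the mill, then hand in.

Request:
carry_out([
  [[0, 0, 0], [0, 0, 0], -1],
  [[0, 0, 0], [0, 0, 0], -1],
  [[0, 0, 0], [0, 0, 0], -1],
  [[0, 0, 0], [0, 0, 0], -1],
  [[0, 0, 0], [0, 0, 0], -1],
  [[0, 0, 0], [0, 0, 0], -1],
])

```text
clock: 21.43
tcp_pos: [0.5375, -0.178, 0.1684]
ee_rot: [-3.142, -0.001, 0.002]
wrist_force: [0.2, 0.3, -0.8]
finger_gap: 0.0873
grasp_force: 0.0
```

```bash
python3 - <<'E'
from h import *
im=snap('scene','s9').astype(int)
d=lambda f,x0,y0,x1,y1:np.abs(cv2.imread(f'pics/{f}.png')[y0:y1,x0:x1,::-1].astype(int)-im[y0:y1,x0:x1]).mean()
a=[d('s6',318,164,344,206),d('s3',190,138,222,180),d('s8',240,245,305,285)];print(a)
if max(a)<6: print(manip.close_job())
E
```

```text
[np.float64(11.010073260073261), np.float64(1.9191468253968254), np.float64(1.9564102564102563)]
```

```bash
python3 - <<'E'
from h import *
for f in('s0','s3','s6','s8','s9'):
    g=cv2.imread(f'pics/{f}.png').max(2)[160:208,312:350]; p=np.argwhere(g<75)+[160,312]; print(f,len(p),p.min(0),p.max(0),p.mean(0))
E
```

```text
s0 468 [160 324] [202 349] [184.14102564 332.88888889]
s3 432 [160 324] [202 349] [185.39814815 331.77777778]
s6 377 [169 324] [202 337] [186.4801061  330.74801061]
s8 378 [169 324] [202 337] [186.43121693 330.74338624]
s9 380 [169 324] [202 338] [186.37368421 330.74736842]
```

The mill hasn't moved; the difference was shadow. Handing in.

```bash
python3 -c "
from cell import manip
print(manip.close_job())"
```

```text
the job is handed in; nothing more can be done
None
```

The job is handed in, with no verdict returned: the final images show the jar upright on the wooden board, the tray flat in the slatted crate, and the mill, oil bottle, pan and bowl where they started.

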